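Put four kitchen things into their matching wooden holders

ROBOT

A 6-joint arm with a two-finger parallel gripper is mounted at the origin on a cart in front of the work surface, level with it; the furniture and walls round the work are solid. World frame = base frame: x ahead of the robot, y to its left, z up, the work surface at z = 0. Lengths are in m, angles in rad, forces in N, time in s.
With the tool pointing down it reaches from about 0.3 to 0.875 m from the base axis. Payload 6.4 kg.
Tool frame: the origin (TCP) lies at the very end of the fingers, on their centre line; the grasp point (between the pads) lies 19 mm behind it; z points along the fingers, y is the line along which they close (so a half turn about z gives the same grasp; the last joint's range is limited). The gripper opens to 85 mm and grips with 20 to 120 N. Pads are 22 mm wide; open, the fingers measure 114 mm over their backs; the gripper's body (76 mm by 85 mm) begins 54 mm behind the grasp point. The pads swing forward as they close: fully open they stand 13 mm farther back than shut.
Start: joints at [-1.319, 0.181, 1.607, -0, 1.354, -0.206], TCP at [0.254, -0.516, 0.231] pointing down, gripper open.
Joint ranges: [-2.99, 2.99], [-0.89, 2.07], [0.3, 2.58], [-1.14, 4.28], [0, 2.63], [-3.12, 3.12]. Speed limits (rad/s): [2.57, 2.57, 3.01, 3.14, 3.14, 3.14].

INTERFACE

Orientations are given as a unit quaternion [w, x, y, z].
In Python, from bench import * gives the robot as it stands. The module is installed in compiled form; this text tells all that it offers.
- The arm moves only by the tool arm_command, never from a script. Its arguments are lists of equal length, an entry for each row: "dp": the shift along the tool's x, y, z in units of 0.25 m (1.0 is 0.25 m), a list of three; "turn": the turn, a rotation vector about the tool's x, y, z in units of 30 degrees (1.0 is 30 degrees), a list of three; "jaw": the opening, from 0 (shut) to 1 (fully open). A call has 1 to 5 rows; each row is the pose to reach, as a shift and turn from the pose commanded when the call began, along the tool's axes at that moment; what a row does not reach only later rows make up. A row lasts 1/8 s, in which the tool goes at most 62.5 mm and 10.7 degrees, less where a joint would pass 70% of its speed; a pose out of reach is approached as far as the arm can. A call with a number of a shift or a turn outside -1 to 1 is refused whole. A call with a gripper value outside its range is refused whole. The fingers move at their own pace and stop on an object; the grip force is fixed at half the most. Time passes only in rows, so rows that repeat a pose let the fingers close. It gives the time, the measured TCP pose, the force, the opening and the grip force at its end, in the units of the state.
- get_obs(): the state, without advancing time (a new reading comes with each control period).
- camera(name): name is "scene" or "top" or "wrist"; returns the picture (384x512x3 uint8, blue, green, red); there is no depth.
- get_calibration(name): a dict with "camera_matrix" (3x3 intrinsics, pixels), "R" (3x3) and "t" (3): a world point X has camera coordinates R X + t; the wrist camera has in their place "mount" (4x4, takes a point from camera to tool coordinates, whose origin is the TCP and whose axes are the flange's). Camera axes: x right, y down, z forward; pixel columns grow to the right and rows downward; lengths in m; the calibration is good to about 2 mm. The wrist camera is an equidistant fisheye: a pixel r from the principal point sees the ray r / f radians off the axis. A picture is of the moment at which its call begins: read the wrist's pose just before it. get_calibration takes no time and is no camera call.
- hand_in(): hands the job in; it is judged then, once.
The state is a dict: "time_s": time; "q": joint angles; "dq": joint speeds; "joint_efforts": joint torques, N m; "eef_pos": TCP position; "eef_rot": TCP orientation; "wrist_force": force on the tool from outside, world axes, zero at the start; "torque": the same for the moment, N m; "opening": opening from 0.0 (shut) to 1.0 (fully open); "grasp_force": force on a finger pad.
Only numpy, scipy, OpenCV 4.12 (cv2) and the standard library are available. Lean on these libraries where they do the work, as an engineer would, in place of code of your own. Each camera call takes 0.05 s, during which the arm holds its last target. There are 200 camera calls.

TASK

Tidy the worktop: put each of the four things at the front of the worktop (not their likes by the back wall) into the wooden holder made for it - the tea box upright into the rectangular tray, the honey jar upright into the larger round holder, the spice jar upright into the smaller round holder and the peeler lying flat in the long narrow tray (either way round). Each must sit fully down inside its holder's rim and be let go; do not push the small cup or the food tin out of place.

Things in the scene. Friction and masses are not known exactly. Their poses are not given: they have to be found in the camera images.
- tea_box: loose: red cardboard tea box at the front of the worktop (not the one by the back wall), 63 mm (its x) by 131 mm (its y) by 66 mm high, 0.17 kg, standing on its base; origin at the centre of its underside, z up. Grip it across the 63 mm width, i.e. along its x.
- honey_jar: loose: closed glass jar with yellow-gold lid, round, 64 mm diameter (body 60 mm, lid 64 mm from 76 mm up), 87 mm high, 0.25 kg, standing, best gripped by the lid; origin at the centre of its underside, z up
- spice_jar: loose: slim glass spice jar with green cap, round, 46 mm diameter (body 44-45 mm), 106 mm high, 0.11 kg, standing; origin at the centre of its underside, z up
- peeler: loose: peeler with yellow handle, 170 mm long (its x) by 25 mm wide (its y) by 18 mm high, 0.08 kg, lying flat; origin at the middle of its length and width, on its underside, z up. Grip it across its y near the middle; it weighs evenly along its length.
- box_holder: fixed: rectangular cork-lined wooden tray for the tea box, outside 91 mm (its x) by 159 mm (its y), walls 6 mm thick with the rim 16 mm above the worktop, inside 79 by 147 mm, inner floor 5 mm above the worktop; origin at the centre of its underside. Its x answers to the tea box's x, either way round.
- large_round_holder: fixed: larger round cork-lined wooden holder for the honey jar, outside diameter 94 mm, recess diameter 80 mm, rim 16 mm above the worktop, inner floor 5 mm above the worktop; origin at the centre of its underside
- small_round_holder: fixed: smaller round cork-lined wooden holder for the spice jar, outside diameter 74 mm, recess diameter 60 mm, rim 16 mm above the worktop, inner floor 5 mm above the worktop; origin at the centre of its underside
- long_holder: fixed: long narrow cork-lined wooden tray for the peeler, outside 194 mm (its x) by 49 mm (its y), walls 4 mm thick with the rim 9 mm above the worktop, inside 186 by 41 mm, inner floor 4 mm above the worktop, a 60 mm gap for fingers in the middle of each long wall; origin at the centre of its underside. Its x answers to the peeler's x, either way round.
- cup: bystander, loose: small white cup with handle, 65 mm across, 89 mm with handle, 54 mm high, behind the work; leave it where it stands. Origin on its underside, z up.
- tin: bystander, loose: short food tin, 76 mm diameter, 58 mm high, behind the work; leave it where it stands. Origin at the centre of its underside, z up.
Things that resemble listed ones, but are neither listed nor needed, are in the scene too. What is shaped like the honey_jar but turquoise is not meant.

How it is judged:
At the end, for the whole second after the job is handed in: Each thing rests level (0.1 rad) and still on its own holder's floor: jars within 12 mm of the holder's centre, box and peeler within 13 mm along each holder axis and aligned to 0.2 rad, either way round. Cup and tin upright, within 25 mm of where they stood (z of tea_box in the frame of box_holder between 0.001 and 0.009 m and angle between each of tea_box, honey_jar, spice_jar, peeler's own z axis and vertical below 0.1 rad and linear speed of each of tea_box, honey_jar, spice_jar, peeler below 0.02 m/s and x of tea_box in the frame of box_holder between -0.013 and 0.013 m and y of tea_box in the frame of box_holder between -0.013 and 0.013 m and angle between the x axis of tea_box and the x axis of box_holder, either way round below 0.2 rad and z of honey_jar in the frame of large_round_holder between 0.001 and 0.009 m and horizontal distance between honey_jar and large_round_holder below 0.012 m and z of spice_jar in the frame of small_round_holder between 0.001 and 0.009 m and horizontal distance between spice_jar and small_round_holder below 0.012 m and z of peeler in the frame of long_holder between 0.001 and 0.009 m and x of peeler in the frame of long_holder between -0.013 and 0.013 m and y of peeler in the frame of long_holder between -0.013 and 0.013 m and angle between the x axis of peeler and the x axis of long_holder, either way round below 0.2 rad and distance of each of cup, tin from where it was at the start of the episode below 0.025 m and angle between each of cup, tin's own z axis and vertical below 0.2 rad); the robot touches nothing.
It fails at once if the cup or the tin was pushed more than 25 mm or tipped over (not (distance of each of cup, tin from where it was at the start of the episode below 0.025 m and angle between each of cup, tin's own z axis and vertical below 0.2 rad)).
It also fails if it takes over 96 s, if anything falls off the work surface, if the arm or the gripper's body presses on something with over 40 N, if the wrist force passes 120 N, or if a joint passes its speed limit or range.

## Working session

There is one attempt and no reset: what is moved stays moved. The work goes in short steps, Python scripts to look and compute and a tool call to move; the robot and the scene stay as the last step left them, time stands still between calls to the robot, and variables do not carry over. Pictures are saved under pics/ and viewed, at most 14 in all, crops included, and the job is handed in when it is done.

Besides the shell and the picture viewer there is one more tool, called in YAML: its name, and indented under it one key for each argument. arm_command: Moves the arm, as the interface text tells. Its arguments: {"type":"object","properties":{"dp":{"type":"array"},"turn":{"type":"array"},"jaw":{"type":"array"}},"required":["dp","turn","jaw"]}

```bash
mkdir -p pics
python3 - <<'E'
from bench import *
import cv2
o=get_obs();print({k:o[k] for k in('time_s','eef_pos','eef_rot','opening')})
for n in('scene','top'):
    cv2.imwrite(f'pics/{n}0.png',camera(n)); c=get_calibration(n);print(n,c)
print(get_calibration('wrist'))
E
```

```text
{'time_s': 0.0, 'eef_pos': array([ 0.25399329, -0.51523875,  0.23037329]), 'eef_rot': array([-8.82048757e-04,  9.73919292e-01,  2.26893000e-01, -2.62138998e-05]), 'opening': 0.9987306841102371}
scene {'camera_matrix': array([[450.7575307 ,   0.        , 254.84715797],
       [  0.        , 450.7575307 , 196.7461594 ],
       [  0.        ,   0.        ,   1.        ]]), 'R': array([[ 0.85349638, -0.52066149,  0.02134365],
       [-0.20597883, -0.37470845, -0.90397251],
       [ 0.47866132,  0.76714092, -0.42705755]]), 't': array([-0.59839616,  0.07908462,  1.03104757])}
top {'camera_matrix': array([[443.67658915,   0.        , 256.09279097],
       [  0.        , 443.67658915, 188.47349429],
       [  0.        ,   0.        ,   1.        ]]), 'R': array([[ 1.99034127e-02, -9.99801757e-01,  5.49413665e-04],
       [-9.95778484e-01, -1.98725637e-02, -8.96118915e-02],
       [ 8.96050447e-02,  1.23648815e-03, -9.95976610e-01]]), 't': array([-0.2194707 ,  0.60835833,  1.13881971])}
{'camera_matrix': array([[297.31863964,   0.        , 259.66256302],
       [  0.        , 297.31863964, 192.09453704],
       [  0.        ,   0.        ,   1.        ]]), 'mount': array([[ 5.70177819e-04, -9.65896591e-01, -2.58927501e-01,
         6.44868766e-02],
       [ 9.99999819e-01,  6.00458564e-04, -3.78606539e-05,
         4.73869797e-04],
       [ 1.92044712e-04, -2.58927432e-01,  9.65896758e-01,
        -1.43775112e-01],
       [ 0.00000000e+00,  0.00000000e+00,  0.00000000e+00,
         1.00000000e+00]])}
```

View pics/top0.png

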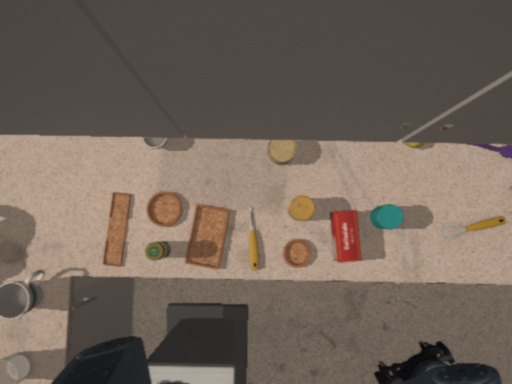

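View pics/scene0.png

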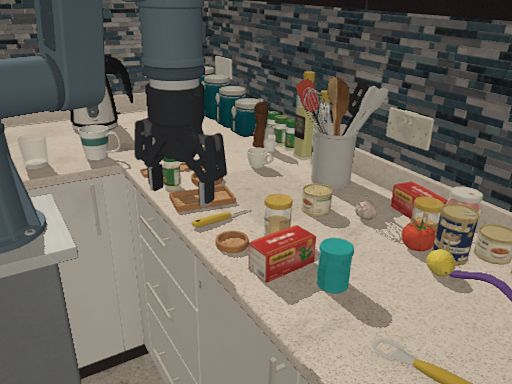

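```bash
cat > h.py <<'E'
from bench import *
import cv2, numpy as np
from scipy.spatial.transform import Rotation as Ro
def ray(n,uv,obs=None):
    c=get_calibration(n);K=c['camera_matrix'];u=np.array(uv,float)
    if n=='wrist':
        d=(u-K[:2,2])/K[0,0];r=np.hypot(*d)
        v=np.array([*(np.sin(r)*d/max(r,1e-9)),np.cos(r)]);M=c['mount']
        T=Ro.from_quat(np.roll(obs['eef_rot'],-1)).as_matrix()
        return T@M[:3,3]+obs['eef_pos'],T@M[:3,:3]@v
    v=c['R'].T@np.linalg.solve(K,[*u,1]);return -c['R'].T@c['t'],v/np.linalg.norm(v)
def onz(n,uv,z,obs=None):
    o,d=ray(n,uv,obs);return o+d*(z-o[2])/d[2]
def tri(rs):
    A=sum(np.eye(3)-np.outer(d,d) for o,d in rs);b=sum((np.eye(3)-np.outer(d,d))@o for o,d in rs)
    p=np.linalg.solve(A,b);return p,max(np.linalg.norm(np.cross(p-o,d)) for o,d in rs)
def blobs(img,lo,hi,amin=40):
    m=cv2.inRange(cv2.cvtColor(img,cv2.COLOR_BGR2HSV),lo,hi)
    m=cv2.morphologyEx(m,cv2.MORPH_CLOSE,np.ones((3,3),np.uint8))
    cs,_=cv2.findContours(m,cv2.RETR_EXTERNAL,cv2.CHAIN_APPROX_NONE)
    return [c for c in cs if cv2.contourArea(c)>amin]
def tofr(obs,p):  # world point -> tool axes, units of 0.25
    return Ro.from_quat(np.roll(obs['eef_rot'],-1)).inv().apply(np.array(p)-obs['eef_pos'])/0.25
E
python3 - <<'E'
from h import *
t=cv2.imread('pics/top0.png');s=cv2.imread('pics/scene0.png')
C=lambda n:-get_calibration(n)['R'].T@get_calibration(n)['t']
print(C('top'),C('scene'))
for nm,lo,hi in(('wood',(3,70,60),(14,220,200)),('yellow',(17,110,90),(30,255,255)),('red',(172,120,80),(180,255,255)),('teal',(80,120,60),(95,255,255)),('green',(35,60,20),(80,255,200))):
    for c in blobs(t,lo,hi):
        (x,y),(w,h),a=cv2.minAreaRect(c);print(nm,round(x),round(y),round(w,1),round(h,1),round(a),onz('top',(x,y),0.016).round(3))
a=cv2.resize(t[190:275,95:275],None,fx=4,fy=4,interpolation=cv2.INTER_CUBIC)
b=cv2.resize(s[200:384,180:480],None,fx=2.6,fy=2.6,interpolation=cv2.INTER_CUBIC)[:240*2]
cv2.imwrite('pics/a.png',a);cv2.imwrite('pics/b.png',b[:, :790])
E
```

```text
[ 0.50811436 -0.20874569  1.18887452] [ 0.03349613 -1.07288694  0.52457892]
wood 296 253 28.0 29.0 90 [ 0.446 -0.317  0.016]
wood 346 236 53.5 29.8 84 [ 0.494 -0.445  0.016]
wood 207 236 36.9 62.0 11 [ 0.485 -0.08   0.016]
wood 117 229 21.1 75.0 8 [0.499 0.158 0.016]
wood 164 208 35.0 36.0 90 [0.556 0.035 0.016]
yellow 154 251 16.0 16.0 90 [0.444 0.057 0.016]
yellow 253 250 39.2 8.8 86 [ 0.453 -0.203  0.016]
yellow 485 224 8.5 39.5 76 [ 0.532 -0.813  0.016]
yellow 302 208 24.6 24.6 27 [ 0.565 -0.329  0.016]
yellow 414 145 4.0 18.0 90 [ 0.739 -0.628  0.016]
teal 386 216 23.0 31.0 90 [ 0.546 -0.553  0.016]
green 153 251 10.0 10.0 90 [0.444 0.06  0.016]
```

View pics/b.png

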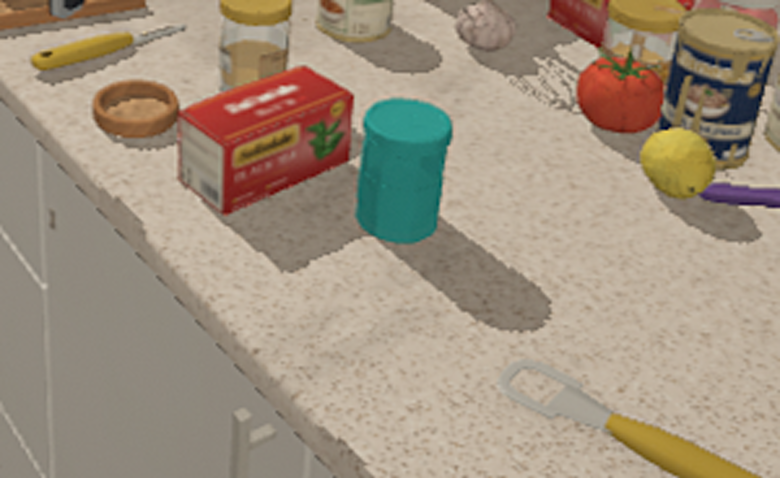

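View pics/a.png

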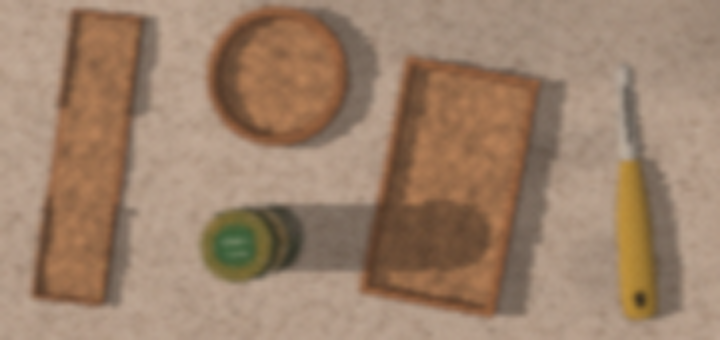

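Candidates in the top image:
- **Peeler:** (254,240), slim with a yellow handle. The loop tool at (475,227) is out of reach.
- **Tea box:** (346,236). Its lookalike is by the back wall, scene (418,200).
- **Honey jar:** yellow lid at (302,208). Not the turquoise jar at (388,216), nor the one by the wall, scene (428,215).
- **Spice jar:** (156,251). Its lookalikes are at the back, scene (285,130).

The crops confirm the front ones. Next I move to a survey pose.

arm_command:
  dp:
    - [0.81, -0.11, -0.08]
    - [0.81, -0.11, -0.08]
    - [0.81, -0.11, -0.08]
    - [0.81, -0.11, -0.08]
    - [0.81, -0.11, -0.08]
  turn:
    - [0, 0, 0.88]
    - [0, 0, 0.88]
    - [0, 0, 0.88]
    - [0, 0, 0.88]
    - [0, 0, 0.88]
  jaw: [1, 1, 1, 1, 1]

```text
time_s: 0.72
eef_pos: [0.4251, -0.4001, 0.2511]
eef_rot: [-0.0, 1.0, 0.0, -0.0]
wrist_force: [0.7, -0.3, 0.0]
opening: 0.999
grasp_force: 0.0
```

```bash
cat > snap.py <<'E'
from h import *
import sys,pickle
n=sys.argv[1];o=get_obs();im=camera('wrist')
cv2.imwrite(f'pics/{n}.png',im);pickle.dump(o,open(f'pics/{n}.pkl','wb'))
print(o['time_s'],o['eef_pos'].round(4),o['eef_rot'].round(4),o['dq'].round(3))
E
python3 snap.py w1; python3 -c "
from h import *
for z in(.3,.4,.5,.6,.7):print(z,onz('top',(256,138),z))"
```

```text
0.725 [ 0.4251 -0.4001  0.2511] [-2.e-04  1.e+00  3.e-04 -1.e-04] [-0.052  0.001  0.01  -0.018 -0.004 -0.022]
0.3 [ 0.69105244 -0.20540371  0.3       ]
0.4 [ 0.67047157 -0.20577969  0.4       ]
0.5 [ 0.64989071 -0.20615567  0.5       ]
0.6 [ 0.62930984 -0.20653165  0.6       ]
0.7 [ 0.60872897 -0.20690763  0.7       ]
```

View pics/w1.png

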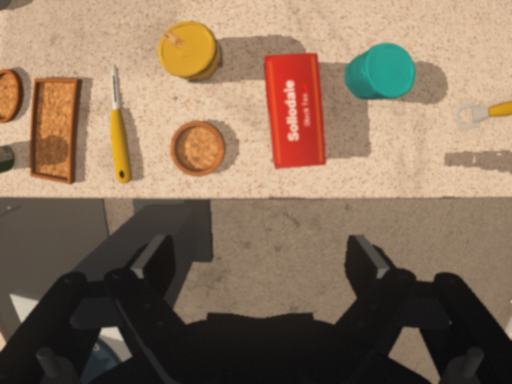

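The wrist image shows the honey lid (190,50), tea box (296,110), small holder (198,148), peeler (118,130) and box holder (55,130), all clear. I'll take a second view from y = -0.15.

arm_command:
  dp:
    - [0, -1, 0]
    - [0, -1, 0]
    - [0, -1, 0]
    - [0, -1, 0]
    - [0, -1, 0]
  turn:
    - [0, 0, 0]
    - [0, 0, 0]
    - [0, 0, 0]
    - [0, 0, 0]
    - [0, 0, 0]
  jaw: [1, 1, 1, 1, 1]

```text
time_s: 1.4
eef_pos: [0.4235, -0.149, 0.251]
eef_rot: [-0.0, 1.0, 0.0, -0.0]
wrist_force: [-0.1, -0.4, 0.5]
opening: 1.0
grasp_force: 0.0
```

```bash
python3 snap.py w2
```

```text
1.4 [ 0.4235 -0.149   0.251 ] [-3.e-04  1.e+00  2.e-04 -2.e-04] [-0.065  0.038 -0.049 -0.029 -0.025 -0.04 ]
```

View pics/w2.png

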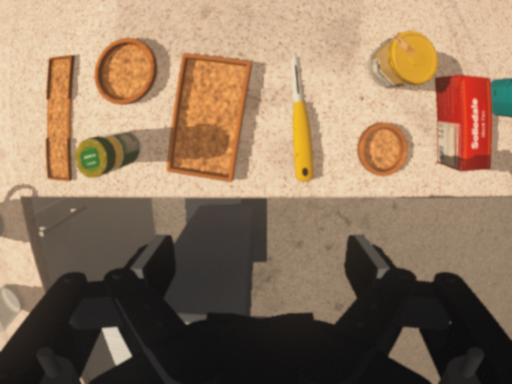

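All four holders and the targets are visible here. I'll take a third view from y = +0.1, on the way to the spice jar at (93,157).

arm_command:
  dp:
    - [0, -1, 0]
    - [0, -1, 0]
    - [0, -1, 0]
    - [0, -1, 0]
    - [0, -1, 0]
  turn:
    - [0, 0, 0]
    - [0, 0, 0]
    - [0, 0, 0]
    - [0, 0, 0]
    - [0, 0, 0]
  jaw: [1, 1, 1, 1, 1]

```text
time_s: 2.08
eef_pos: [0.4252, 0.1005, 0.2512]
eef_rot: [-0.0, 1.0, 0.001, -0.0]
wrist_force: [0.8, 0.1, 0.7]
opening: 1.001
grasp_force: 0.0
```

```bash
python3 snap.py w3
python3 - <<'E'
from h import *
R={'wood':((3,70,60),(15,220,255)),'yellow':((20,120,90),(32,255,255)),'red':((172,120,80),(180,255,255)),'green':((40,90,30),(85,255,200))}
for n in('w1','w2','w3'):
    im=cv2.imread(f'pics/{n}.png')[:200]
    for k,(lo,hi) in R.items():
        for c in blobs(im,lo,hi,60):
            (x,y),(w,h),a=cv2.minAreaRect(c);print(n,k,round(x,1),round(y,1),round(w),round(h),round(a),len(c))
E
```

```text
2.075 [0.4252 0.1005 0.2512] [-1.e-04  1.e+00  9.e-04 -1.e-04] [-0.092 -0.003  0.005 -0.036 -0.002 -0.054]
w1 wood 465.8 116.3 14 12 76 43
w1 wood 255.5 99.5 511 199 0 1582
w1 yellow 117.3 145.7 72 11 82 151
w1 yellow 500.6 109.4 10 23 79 58
w1 yellow 185.9 48.4 49 56 40 189
w1 green 379.5 70.0 54 69 90 179
w2 wood 257.0 99.5 199 508 90 5416
w2 yellow 90.5 157.5 37 31 90 99
w2 yellow 301.2 140.9 78 16 86 170
w2 yellow 413.8 56.7 50 42 45 177
w2 green 89.5 158.0 20 17 90 57
w2 green 501.5 97.0 36 19 90 103
w3 wood 133.0 162.2 19 9 30 49
w3 wood 134.5 74.5 11 29 0 88
w3 wood 36.9 60.1 10 30 40 78
w3 wood 182.0 42.5 17 16 90 66
w3 wood 163.6 33.5 17 37 17 129
w3 wood 269.4 13.8 10 16 55 53
w3 wood 230.0 9.0 18 22 90 104
w3 wood 185.9 9.3 23 22 74 137
w3 wood 139.8 7.2 11 26 45 79
w3 wood 106.1 15.5 23 50 41 192
w3 wood 68.5 18.3 28 48 38 234
w3 wood 255.5 99.5 199 511 90 3991
w3 yellow 458.0 174.0 10 18 0 54
w3 yellow 321.0 154.0 47 42 45 154
w3 yellow 459.0 135.5 37 10 90 83
w3 green 323.0 156.0 22 24 90 73
```

View pics/w3.png

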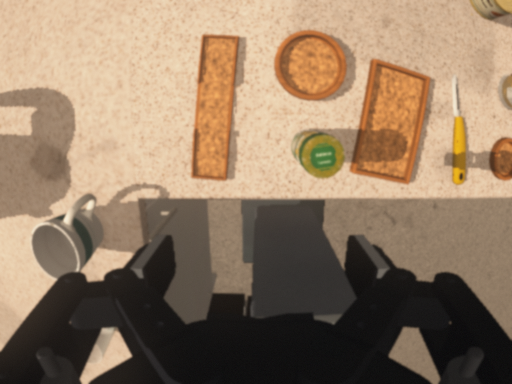

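Clear view: spice cap (323,156), long holder (216,107), large holder (311,65). I'll fit the shapes in the world plane and solve the heights from the view pairs.

```bash
cat > fit.py <<'E'
from h import *
import pickle
R={'wood':((3,115,50),(17,235,255)),'yellow':((20,120,90),(32,255,255)),'red':((172,120,80),(180,255,255)),'green':((40,90,30),(85,255,200))}
exp={'box_h':('wood',.016,(.485,-.08),.06),'large':('wood',.016,(.556,.035),.04),'small':('wood',.016,(.446,-.317),.04),'long':('wood',.009,(.499,.158),.05),
'peeler':('yellow',.012,(.445,-.203),.04),'honey':('yellow',.087,(.55,-.32),.04),'tea':('red',.066,(.49,-.435),.06),'spice':('yellow',.106,(.445,.05),.04),'spiceg':('green',.106,(.445,.05),.03)}
def world(n,c,z):
    if n=='top': f=lambda p:onz('top',p,z)
    else:
        o=pickle.load(open(f'pics/{n}.pkl','rb'));f=lambda p:onz('wrist',p,z,o)
    return np.array([f(p)[:2] for p in c.reshape(-1,2)])*1000
def cam(n):
    return (ray('top',(0,0)) if n=='top' else ray('wrist',(0,0),pickle.load(open(f'pics/{n}.pkl','rb'))))[0]*1000
def run(names,keys=exp):
  for k in keys:
    col,z,xy,tol=exp[k];res=[]
    for n in names:
        im=cv2.imread(f'pics/{"top0" if n=="top" else n}.png')
        if n!='top': im[199:]=0
        for c in blobs(im,*R[col],30):
            x,y,w,h=cv2.boundingRect(c)
            if n!='top' and (x<2 or y<2 or x+w>510): continue
            p=world(n,c,z).astype(np.float32);r=cv2.minAreaRect(p);e=cv2.minEnclosingCircle(p)
            if np.hypot(*(np.array(r[0])/1000-xy))<tol and max(r[1])>12:
                res.append((n,np.array(r[0])));print(k,n,'rect',np.round(r[0],1),np.round(r[1]),round(r[2],1),'circ',np.round(e[0],1),round(2*e[1]))
    for i in range(len(res)):
        for j in range(i):
            a,b=res[j],res[i];A,B=cam(a[0]),cam(b[0])
            t=[tuple([C,(np.array([*q,z*1000])-C)/np.linalg.norm(np.array([*q,z*1000])-C)]) for C,q in((A,a[1]),(B,b[1]))]
            p,g=tri(t);print('   ',k,a[0],b[0],p.round(1),'gap',round(g,1))
if __name__=='__main__': run(('w1','w2','w3','top'))
E
python3 fit.py
```

```text
box_h w1 rect [485.5 -85.6] [100. 159.] 80.3 circ [485.7 -84.8] 183
box_h w2 rect [486.3 -82.1] [ 92. 159.] 80.2 circ [486.3 -82.3] 180
box_h w3 rect [486.5 -80. ] [ 97. 159.] 80.1 circ [486.4 -80.2] 181Traceback (most recent call last):
  File "fit.py", line 30, in <module>
    if __name__=='__main__': run(('w1','w2','w3','top'))
                             ~~~^^^^^^^^^^^^^^^^^^^^^^^^
  File "fit.py", line 22, in run
    p=world(n,c,z).astype(np.float32);r=cv2.minAreaRect(p);e=cv2.minEnclosingCircle(p)
      ~~~~~^^^^^^^
  File "fit.py", line 10, in world
    return np.array([f(p)[:2] for p in c.reshape(-1,2)])*1000
                     ~^^^
  File "fit.py", line 9, in <lambda>
    o=pickle.load(open(f'pics/{n}.pkl','rb'));f=lambda p:onz('wrist',p,z,o)
                                                         ~~~^^^^^^^^^^^^^^^
  File "h.py", line 13, in onz
    o,d=ray(n,uv,obs);return o+d*(z-o[2])/d[2]
        ~~~^^^^^^^^^^
  File "h.py", line 5, in ray
    c=get_calibration(n);K=c['camera_matrix'];u=np.array(uv,float)
ValueError: time passes only in moves, steps and waits
```

```bash
sed -i 's/^def ray/import functools\nget_calibration=functools.lru_cache(None)(get_calibration)\ndef ray/' h.py; python3 fit.py
```

```text
box_h w1 rect [485.5 -85.6] [100. 159.] 80.3 circ [485.7 -84.8] 183
box_h w2 rect [486.3 -82.1] [ 92. 159.] 80.2 circ [486.3 -82.3] 180
box_h w3 rect [486.5 -80. ] [ 97. 159.] 80.1 circ [486.4 -80.2] 181
box_h top rect [485.8 -81.2] [ 89. 157.] 80.5 circ [486.5 -81.7] 176
    box_h w1 w2 [485.9 -81.2  10.7] gap 0.4
    box_h w1 w3 [486.  -82.   11.7] gap 0.5
    box_h w2 w3 [486.4 -81.6  12.7] gap 0.1
    box_h w1 top [485.6 -80.5   9.9] gap 0.1
    box_h w2 top [485.9 -80.    4.5] gap 0.3
    box_h w3 top [486.1 -81.   14. ] gap 0.4
large w2 rect [555.5  33.1] [97. 92.] 81.5 circ [555.3  33.2] 97
large w3 rect [556.6  35.4] [92. 93.] 2.3 circ [556.4  35.3] 95
large top rect [555.8  35. ] [87. 90.] 1.1 circ [555.7  35.3] 92
    large w2 w3 [556.7  34.8  12.4] gap 0.5
    large w2 top [556.3  36.2   9.9] gap 0.3
    large w3 top [556.2  35.2  15.8] gap 0.5
small w1 rect [ 446.3 -318.8] [73. 72.] 88.2 circ [ 446.4 -319.1] 74
small w2 rect [ 446.7 -316.6] [72. 76.] 3.6 circ [ 446.4 -316.7] 78
small top rect [ 446.1 -317.8] [68. 68.] 1.1 circ [ 446.1 -317.6] 71
    small w1 w2 [ 446.1 -3
[... 1433 characters left out ...]
y w1 w2 [ 563.  -323.1   86.6] gap 0.2
spice w2 rect [449.6  36.8] [43. 42.] 86.4 circ [449.2  36.4] 45
spice w3 rect [451.5  38.5] [48. 43.] 46.3 circ [451.   40.2] 51
spice top rect [449.  37.] [38. 38.] 65.3 circ [449.2  36.6] 40
    spice w2 w3 [450.3  38.1 103.9] gap 1.0
    spice w2 top [449.2  37.3 105.2] gap 0.3
    spice w3 top [449.9  37.8 101.7] gap 1.1
spiceg w2 rect [449.3  37.8] [24. 22.] 87.0 circ [449.6  37.6] 26
spiceg w3 rect [449.7  36.7] [22. 25.] 1.9 circ [449.3  36.8] 26
spiceg top rect [449.8  37.8] [22. 22.] 2.4 circ [449.   37.9] 24
    spiceg w2 w3 [449.7  37.  107.3] gap 0.2
    spiceg w2 top [449.6  37.7 106.4] gap 0.3
    spiceg w3 top [450.   37.2 108.5] gap 0.0
```

arm_command:
  dp:
    - [0.1, 0.25, 0]
    - [0.1, 0.25, 0.05]
    - [0.1, 0.25, 0.3]
    - [0.1, 0.25, 0.55]
    - [0.1, 0.25, 0.78]
  turn:
    - [0, 0, 0]
    - [0, 0, 0]
    - [0, 0, 0]
    - [0, 0, 0]
    - [0, 0, 0]
  jaw: [1, 1, 1, 1, 1]

```text
time_s: 2.75
eef_pos: [0.4495, 0.0336, 0.0541]
eef_rot: [0.0, 1.0, -0.003, -0.0]
wrist_force: [0.6, -0.5, 0.1]
opening: 1.0
grasp_force: 0.0
```

Run:
```python
import fit
from h import *
import pickle
o=get_obs();print(o['eef_pos'],o['time_s'])
for n in('w1','w2','top0'):
    im=cv2.imread(f'pics/{n}.png');hsv=cv2.cvtColor(im,cv2.COLOR_BGR2HSV)
    hsv[...,0]=(hsv[...,0].astype(int)+90)%180
    m=cv2.inRange(hsv,(82,150,70),(96,255,255));
    if n!='top0': m[199:]=0
    m=cv2.morphologyEx(m,cv2.MORPH_CLOSE,np.ones((7,7),np.uint8))
    cs,_=cv2.findContours(m,0,cv2.CHAIN_APPROX_NONE)
    for c in cs:
        if cv2.contourArea(c)>300:
            p=fit.world(n[:3] if n=='top0' else n,c,.066).astype(np.float32);r=cv2.minAreaRect(p);print(n,cv2.boundingRect(c),np.round(r[0],1),np.round(r[1]),round(r[2],1))
for n,u in(('w1',(115,67)),('w2',(296,57)),('w2',(306,180)),('w1',(124,182))):
    print(n,u,onz('wrist',u,.01,pickle.load(open(f'pics/{n}.pkl','rb'))))
```

```text
[0.4495363  0.03355428 0.05412379] 2.75
w1 (264, 53, 62, 115) [ 495.4 -439.7] [127.  60.] 5.2
w2 (437, 75, 55, 95) [ 493.8 -419.1] [126.  98.] 5.7
top0 (332, 211, 29, 51) [ 494.9 -434.7] [125.  64.] 5.4
w1 (115, 67) [ 0.5651689  -0.20088916  0.01      ]
w2 (296, 57) [ 0.56398161 -0.19599212  0.01      ]
w2 (306, 180) [ 0.40176841 -0.21159751  0.01      ]
w1 (124, 182) [ 0.40129355 -0.20699061  0.01      ]
```

arm_command:
  dp:
    - [0, -0.01, 0]
    - [0, -0.01, 0]
    - [0, -0.01, 0]
    - [0, -0.01, 0]
    - [0, -0.01, 0]
  turn:
    - [0, 0, 0]
    - [0, 0, 0]
    - [0, 0, 0]
    - [0, 0, 0]
    - [0, 0, 0]
  jaw: [0.8, 0.3, 0.3, 0.3, 0.3]

```text
time_s: 3.38
eef_pos: [0.4524, 0.0377, 0.059]
eef_rot: [0.001, 1.0, -0.001, 0.003]
wrist_force: [-0.5, -0.5, 8.5]
opening: 0.51
grasp_force: 61.8
```

arm_command:
  dp:
    - [0, 0, -0.2]
    - [0, 0.1, -0.4]
    - [0, 0.35, -0.4]
    - [0, 0.6, -0.4]
    - [0, 0.85, -0.4]
  turn:
    - [0, 0, 0]
    - [0, 0, 0]
    - [0, 0, 0]
    - [0, 0, 0]
    - [0, 0, 0]
  jaw: [0.3, 0.3, 0.3, 0.3, 0.3]

```text
time_s: 4.0
eef_pos: [0.4496, -0.1762, 0.158]
eef_rot: [0.001, 1.0, -0.001, 0.001]
wrist_force: [1.5, -0.2, -1.5]
opening: 0.519
grasp_force: 62.0
```

arm_command:
  dp:
    - [0, 0.2, 0]
    - [-0.02, 0.4, 0]
    - [-0.02, 0.58, 0]
    - [-0.02, 0.58, 0]
    - [-0.02, 0.58, 0]
  turn:
    - [0, 0, 0]
    - [0, 0, 0]
    - [0, 0, 0]
    - [0, 0, 0]
    - [0, 0, 0]
  jaw: [0.3, 0.3, 0.3, 0.3, 0.3]

```text
time_s: 4.62
eef_pos: [0.4438, -0.3187, 0.1567]
eef_rot: [-0.0, 1.0, -0.002, 0.0]
wrist_force: [0.1, -0.6, -0.7]
opening: 0.512
grasp_force: 62.0
```

```bash
python3 snap.py w4; python3 -c "
from h import *
print(tofr(get_obs(),(.4461,-.3181,.064)))"
```

```text
4.625 [ 0.4438 -0.3187  0.1567] [-1.0e-04  1.0e+00 -1.6e-03  1.0e-04] [ 0.022 -0.007  0.016 -0.    -0.002 -0.   ]
[ 8.78487076e-03 -3.53968660e-04  3.70458095e-01]
```

View pics/w4.png

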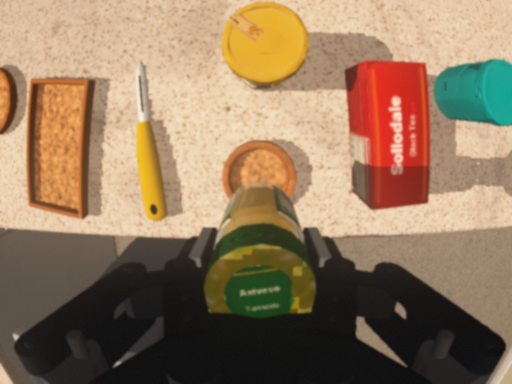

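The spice jar is held upright at (260,240), above the small holder at (260,172). Lowering it now.

arm_command:
  dp:
    - [0.01, 0, 0.15]
    - [0.01, 0, 0.27]
    - [0.01, 0, 0.34]
    - [0.01, 0, 0.365]
    - [0.01, 0, 0.365]
  turn:
    - [0, 0, 0]
    - [0, 0, 0]
    - [0, 0, 0]
    - [0, 0, 0]
    - [0, 0, 0]
  jaw: [0.3, 0.3, 0.3, 0.3, 0.3]

```text
time_s: 5.3
eef_pos: [0.4468, -0.3192, 0.0656]
eef_rot: [0.0, 1.0, -0.001, 0.0]
wrist_force: [0.8, -0.5, -0.5]
opening: 0.513
grasp_force: 62.1
```

arm_command:
  dp:
    - [0, 0, 0.005]
    - [0, 0, 0.005]
    - [0, 0, 0.005]
    - [0, 0, 0.005]
    - [0, 0, -0.05]
  turn:
    - [0, 0, 0]
    - [0, 0, 0]
    - [0, 0, 0]
    - [0, 0, 0]
    - [0, 0, 0]
  jaw: [0.56, 0.65, 0.8, 1, 1]

```text
time_s: 5.92
eef_pos: [0.4457, -0.3185, 0.0771]
eef_rot: [-0.001, 1.0, -0.002, -0.001]
wrist_force: [-1.0, 0.3, 0.4]
opening: 1.001
grasp_force: 0.0
```

arm_command:
  dp:
    - [0, 0, -0.25]
    - [0, 0, -0.45]
    - [0.1, 0.01, -0.48]
    - [0.35, 0.015, -0.48]
    - [0.46, 0.015, -0.48]
  turn:
    - [0, 0, 0]
    - [0, 0, 0]
    - [0, 0, 0]
    - [0, 0, 0]
    - [0, 0, 0]
  jaw: [1, 1, 1, 1, 1]

```text
time_s: 6.55
eef_pos: [0.5639, -0.3233, 0.1992]
eef_rot: [0.001, 1.0, -0.001, 0.001]
wrist_force: [-0.5, -0.6, -0.0]
opening: 1.0
grasp_force: 0.0
```

```bash
python3 snap.py w5; python3 -c "
from h import *
print(tofr(get_obs(),(.563,-.323,.061)))"
```

```text
6.55 [ 0.5639 -0.3233  0.1992] [ 7.0e-04  1.0e+00 -1.1e-03  1.1e-03] [ 0.218  0.396 -0.498 -0.013  0.134  0.218]
[-1.29050162e-02 -3.34900751e-04  5.51291412e-01]
```

View pics/w5.png

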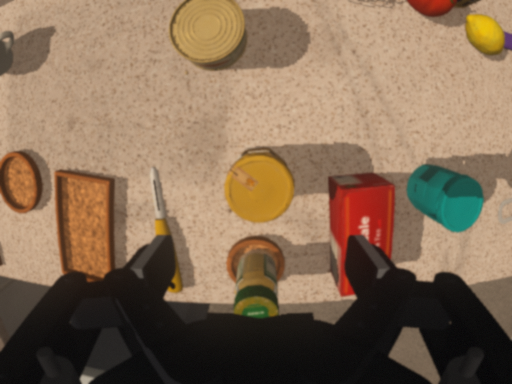

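The spice jar stands in its holder at (257,265), and the honey lid is at (260,187). Descending on the lid.

arm_command:
  dp:
    - [-0.015, 0, 0.15]
    - [-0.015, 0, 0.35]
    - [-0.015, 0, 0.5]
    - [-0.015, 0, 0.55]
    - [-0.015, 0, 0.55]
  turn:
    - [0, 0, 0]
    - [0, 0, 0]
    - [0, 0, 0]
    - [0, 0, 0]
    - [0, 0, 0]
  jaw: [1, 1, 1, 1, 1]

```text
time_s: 7.22
eef_pos: [0.5576, -0.3233, 0.0604]
eef_rot: [-0.0, 1.0, -0.002, -0.0]
wrist_force: [0.8, 0.7, 0.2]
opening: 1.004
grasp_force: 0.0
```

arm_command:
  dp:
    - [0, 0, 0]
    - [0, 0, 0]
    - [0, 0, 0]
    - [0, 0, 0]
    - [0, 0, 0]
  turn:
    - [0, 0, 0]
    - [0, 0, 0]
    - [0, 0, 0]
    - [0, 0, 0]
    - [0, 0, 0]
  jaw: [0.8, 0.5, 0.5, 0.5, 0.5]

```text
time_s: 7.85
eef_pos: [0.5592, -0.3243, 0.0631]
eef_rot: [0.001, 1.0, -0.001, 0.002]
wrist_force: [-1.1, 0.7, 6.2]
opening: 0.723
grasp_force: 64.7
```

arm_command:
  dp:
    - [0, 0, -0.2]
    - [0, -0.05, -0.4]
    - [0, -0.3, -0.4]
    - [0, -0.55, -0.4]
    - [0, -0.8, -0.4]
  turn:
    - [0, 0, 0]
    - [0, 0, 0]
    - [0, 0, 0]
    - [0, 0, 0]
    - [0, 0, 0]
  jaw: [0.5, 0.5, 0.5, 0.5, 0.5]

```text
time_s: 8.48
eef_pos: [0.5583, -0.1217, 0.1614]
eef_rot: [0.0, 1.0, -0.002, 0.001]
wrist_force: [1.6, 0.4, -2.4]
opening: 0.724
grasp_force: 67.0
```

arm_command:
  dp:
    - [-0.01, -0.25, 0]
    - [-0.02, -0.5, 0]
    - [-0.03, -0.63, 0]
    - [-0.03, -0.63, 0]
    - [-0.03, -0.63, 0]
  turn:
    - [0, 0, 0]
    - [0, 0, 0]
    - [0, 0, 0]
    - [0, 0, 0]
    - [0, 0, 0]
  jaw: [0.5, 0.5, 0.5, 0.5, 0.5]

```text
time_s: 9.1
eef_pos: [0.5516, 0.0338, 0.1608]
eef_rot: [0.0, 1.0, -0.001, 0.001]
wrist_force: [1.0, -0.7, -1.8]
opening: 0.722
grasp_force: 66.9
```

```bash
python3 snap.py w6
python3 - <<'E'
from h import *
o=get_obs();print(tofr(o,(.5525,.0352,.068)))
im=cv2.imread('pics/w6.png')
for c in blobs(im,(20,120,90),(32,255,255),1000):
    p=np.array([onz('wrist',q,o['eef_pos'][2]+.026,o)[:2] for q in c.reshape(-1,2)],np.float32)*1000;e=cv2.minEnclosingCircle(p);print('lid',e)
E
```

```text
9.1 [0.5516 0.0338 0.1608] [ 4.0e-04  1.0e+00 -1.3e-03  6.0e-04] [-0.021  0.008  0.    -0.    -0.001  0.002]
[ 0.00331472 -0.00788577  0.37041513]
lid ((575.0877685546875, 30.077856063842773), 21.800634384155273)
```

View pics/w6.png

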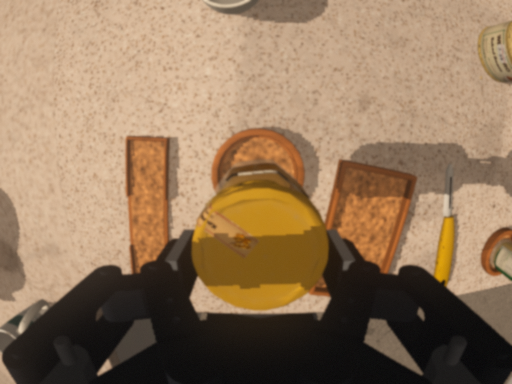

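The jar is held upright above the large holder at (258,165). Lowering and releasing.

arm_command:
  dp:
    - [0.003, -0.006, 0.15]
    - [0.003, -0.006, 0.27]
    - [0.003, -0.006, 0.34]
    - [0.003, -0.006, 0.368]
    - [0.003, -0.006, 0.368]
  turn:
    - [0, 0, 0]
    - [0, 0, 0]
    - [0, 0, 0]
    - [0, 0, 0]
    - [0, 0, 0]
  jaw: [0.5, 0.5, 0.5, 0.5, 0.5]

```text
time_s: 9.78
eef_pos: [0.5531, 0.0351, 0.0691]
eef_rot: [0.0, 1.0, -0.002, 0.001]
wrist_force: [0.9, -0.1, -2.2]
opening: 0.719
grasp_force: 66.8
```

arm_command:
  dp:
    - [0, 0, 0.005]
    - [0, 0, 0.005]
    - [0, 0, 0.005]
    - [0, 0, 0]
    - [0, 0, -0.1]
  turn:
    - [0, 0, 0]
    - [0, 0, 0]
    - [0, 0, 0]
    - [0, 0, 0]
    - [0, 0, 0]
  jaw: [0.77, 0.85, 0.95, 1, 1]

```text
time_s: 10.4
eef_pos: [0.5502, 0.0359, 0.0916]
eef_rot: [-0.0, 1.0, -0.001, -0.002]
wrist_force: [-0.0, -0.1, 0.4]
opening: 0.995
grasp_force: 0.0
```

arm_command:
  dp:
    - [0, 0, -0.2]
    - [0, 0.05, -0.4]
    - [-0.05, 0.3, -0.45]
    - [-0.1, 0.55, -0.45]
    - [-0.15, 0.8, -0.45]
  turn:
    - [0, 0, 0]
    - [0, 0, 0]
    - [0, 0, 0]
    - [0, 0, -0.1]
    - [0, 0, -0.18]
  jaw: [1, 1, 1, 1, 1]

```text
time_s: 11.02
eef_pos: [0.5145, -0.161, 0.2064]
eef_rot: [0.0, 0.999, 0.047, 0.001]
wrist_force: [1.0, 0.1, -0.5]
opening: 0.998
grasp_force: 0.0
```

arm_command:
  dp:
    - [-0.05, 0.2, 0]
    - [-0.05, 0.4, 0]
    - [-0.05, 0.65, 0]
    - [-0.05, 0.9, 0]
    - [-0.05, 0.95, 0]
  turn:
    - [0, 0, 0]
    - [0, 0, 0]
    - [0, 0, 0]
    - [0, 0, 0]
    - [0, 0, 0]
  jaw: [1, 1, 1, 1, 1]

```text
time_s: 11.65
eef_pos: [0.5232, -0.4009, 0.2051]
eef_rot: [0.0, 0.999, 0.044, -0.0]
wrist_force: [0.4, 0.4, 0.1]
opening: 0.996
grasp_force: 0.0
```

```bash
python3 snap.py w7
python3 - <<'E'
from h import *
import fit,pickle
for n in('w1','w7'):
    im=cv2.imread(f'pics/{n}.png')
    for c in blobs(im,(80,120,40),(98,255,255),500):
        p=fit.world(n,c,.0).astype(np.float32);r=cv2.boundingRect(c);print(n,r,'base plane x',p[:,0].min(),p[:,0].max(),'y',p[:,1].min(),p[:,1].max());p=fit.world(n,c,.087);print('top plane',p.min(0),p.max(0))
print(tofr(get_obs(),(.4895,-.440,.03)),'centre',tofr(get_obs(),(.495,-.4395,.03)))
E
```

```text
11.65 [ 0.5232 -0.4009  0.2051] [ 4.00e-04  9.99e-01  4.38e-02 -1.00e-04] [-0.048  0.11  -0.134  0.019  0.065 -0.074]
w1 (346, 44, 69, 54) base plane x 518.47064 599.36475 y -621.58514 -516.4102
top plane [ 512.15336149 -572.95600074] [ 575.2229334  -490.95579066]
w7 (354, 140, 78, 66) base plane x 492.9087 573.1309 y -632.69476 -515.75964
top plane [ 516.57316783 -573.64037666] [ 576.78914818 -485.86718958]
[-0.14824321  0.14601199  0.69988399] centre [-0.12615257  0.14595228  0.6998763 ]
```

View pics/w7.png

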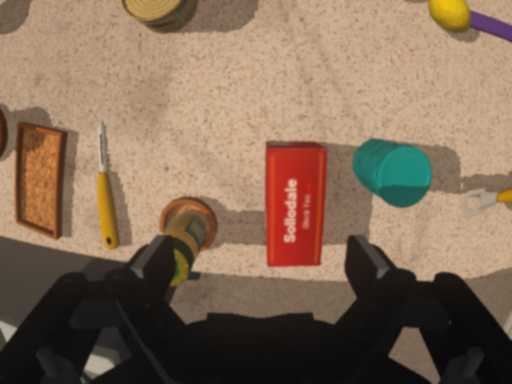

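The tea box sits squarely at (296,204), the turquoise jar's near edge is about y = -0.514, and the spice jar has settled in its holder. Descending over the box with clearance.

arm_command:
  dp:
    - [-0.14, 0.146, 0.1]
    - [-0.14, 0.146, 0.25]
    - [-0.14, 0.146, 0.45]
    - [-0.14, 0.146, 0.65]
    - [-0.14, 0.146, 0.7]
  turn:
    - [0, 0, 0]
    - [0, 0, 0]
    - [0, 0, 0]
    - [0, 0, 0]
    - [0, 0, 0]
  jaw: [1, 1, 1, 1, 1]

```text
time_s: 12.32
eef_pos: [0.4909, -0.4325, 0.0268]
eef_rot: [-0.003, 0.999, 0.046, -0.002]
wrist_force: [0.2, 1.2, 0.2]
opening: 0.998
grasp_force: 0.0
```

arm_command:
  dp:
    - [0, 0, 0]
    - [0, 0, 0]
    - [0, 0, 0]
    - [0, 0, 0]
    - [0, 0, 0]
  turn:
    - [0, 0, 0]
    - [0, 0, 0]
    - [0, 0, 0]
    - [0, 0, 0]
    - [0, 0, 0]
  jaw: [0.85, 0.5, 0.5, 0.5, 0.5]

```text
time_s: 12.95
eef_pos: [0.494, -0.438, 0.0336]
eef_rot: [0.002, 0.999, 0.046, 0.001]
wrist_force: [0.1, -0.5, 7.5]
opening: 0.719
grasp_force: 69.0
```

Run:
```python
from h import *
o=get_obs();T=Ro.from_quat(np.roll(o['eef_rot'],-1)).as_matrix();print(o['eef_pos'],o['opening'],o['grasp_force'],'yaw',np.degrees(np.arctan2(T[1,0],T[0,0])),T[:,2],'box centre in tool',tofr(o,(.495,-.4395,.0))*250)
```

```text
[ 0.49397792 -0.43800291  0.0335865 ] 0.7194205361257526 69.00503754615784 yaw 5.238409633304058 [ 0.00312441 -0.00353474 -0.99998887] box centre in tool [ 0.7874575   1.45632649 33.59461198]
```

arm_command:
  dp:
    - [0, 0, -0.2]
    - [0, 0, -0.42]
    - [0, 0, -0.64]
    - [0.01, -0.15, -0.66]
    - [0.03, -0.4, -0.66]
  turn:
    - [0, 0, 0]
    - [0, 0, 0]
    - [0, 0, 0]
    - [0, 0, 0.1]
    - [0, 0, 0.3]
  jaw: [0.5, 0.5, 0.5, 0.5, 0.5]

```text
time_s: 13.58
eef_pos: [0.4912, -0.3375, 0.1979]
eef_rot: [0.002, 0.999, -0.036, 0.002]
wrist_force: [1.2, 1.2, -2.6]
opening: 0.721
grasp_force: 67.9
```

Run:
```python
from h import *
o=get_obs();print(o['eef_pos'],o['opening'],o['grasp_force'],tofr(o,(.485,-.0815,.1)))
```

```text
[ 0.49121605 -0.33749398  0.19790681] 0.7205361022362187 67.92001247406006 [-0.09921565 -1.020785    0.3881637 ]
```

arm_command:
  dp:
    - [-0.02, -0.25, 0]
    - [-0.05, -0.5, 0]
    - [-0.07, -0.75, 0]
    - [-0.1, -0.98, 0.1]
    - [-0.1, -0.98, 0.3]
  turn:
    - [0, 0, 0.1]
    - [0, 0, 0.2]
    - [0, 0, 0.2]
    - [0, 0, 0.2]
    - [0, 0, 0.2]
  jaw: [0.5, 0.5, 0.5, 0.5, 0.5]

```text
time_s: 14.2
eef_pos: [0.4837, -0.0874, 0.1227]
eef_rot: [0.001, 0.997, -0.083, 0.003]
wrist_force: [1.5, -0.9, -2.4]
opening: 0.722
grasp_force: 68.0
```

arm_command:
  dp:
    - [0, 0, 0]
    - [0, 0, 0]
    - [0, 0, 0]
    - [0, 0, 0]
    - [0, 0, 0]
  turn:
    - [0, 0, 0]
    - [0, 0, 0]
    - [0, 0, 0]
    - [0, 0, 0]
    - [0, 0, 0]
  jaw: [0.5, 0.5, 0.5, 0.5, 0.5]

```text
time_s: 14.82
eef_pos: [0.4824, -0.0909, 0.1212]
eef_rot: [0.0, 0.996, -0.085, 0.001]
wrist_force: [0.1, -0.7, -2.1]
opening: 0.717
grasp_force: 67.7
```

```bash
python3 snap.py w8
python3 - <<'E'
from h import *
o=get_obs();T=Ro.from_quat(np.roll(o['eef_rot'],-1)).as_matrix();print('yaw',np.degrees(np.arctan2(T[1,0],T[0,0])),tofr(o,(.4852,-.0815,.0386)))
E
```

```text
14.825 [ 0.4824 -0.0909  0.1212] [ 2.000e-04  9.963e-01 -8.550e-02  5.000e-04] [ 0.004  0.007  0.006  0.002 -0.001  0.   ]
yaw -9.79854298115744 [ 0.00504091 -0.03844027  0.3296377 ]
```

View pics/w8.png

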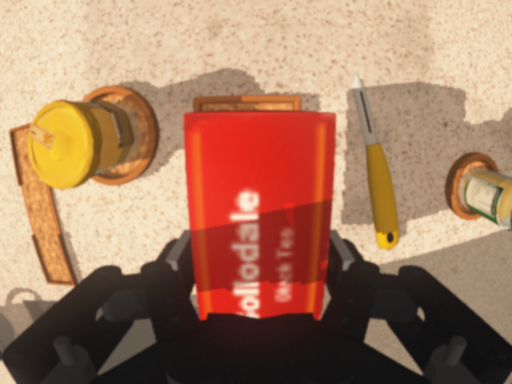

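The box is aligned with its tray, whose rim shows at (248,103). The honey jar is in its holder. Correcting y by 10 mm and lowering.

arm_command:
  dp:
    - [0.005, -0.038, 0]
    - [0.005, -0.038, 0.1]
    - [0.005, -0.038, 0.22]
    - [0.005, -0.038, 0.3]
    - [0.005, -0.038, 0.326]
  turn:
    - [0, 0, 0]
    - [0, 0, 0]
    - [0, 0, 0]
    - [0, 0, 0]
    - [0, 0, 0]
  jaw: [0.5, 0.5, 0.5, 0.5, 0.5]

```text
time_s: 15.5
eef_pos: [0.4835, -0.08, 0.0385]
eef_rot: [-0.001, 0.996, -0.085, -0.002]
wrist_force: [-25.2, 11.3, 59.4]
opening: 0.726
grasp_force: 75.3
```

arm_command:
  dp:
    - [0, 0, 0]
    - [0, 0, 0]
    - [0, 0, 0.005]
    - [0, 0, 0]
    - [0, 0, -0.1]
  turn:
    - [0, 0, 0]
    - [0, 0, 0]
    - [0, 0, 0]
    - [0, 0, 0]
    - [0, 0, 0]
  jaw: [0.5, 0.8, 0.9, 1, 1]

```text
time_s: 16.12
eef_pos: [0.4833, -0.0806, 0.0629]
eef_rot: [-0.001, 0.996, -0.085, -0.002]
wrist_force: [-0.1, -1.0, -1.0]
opening: 1.0
grasp_force: 0.0
```

arm_command:
  dp:
    - [0, 0, -0.2]
    - [0, 0, -0.4]
    - [-0.02, 0.2, -0.5]
    - [-0.04, 0.49, -0.5]
    - [-0.04, 0.49, -0.5]
  turn:
    - [0, 0, 0]
    - [0, 0, 0]
    - [0, 0, -0.2]
    - [0, 0, -0.48]
    - [0, 0, -0.48]
  jaw: [1, 1, 1, 1, 1]

```text
time_s: 16.75
eef_pos: [0.4537, -0.2035, 0.1899]
eef_rot: [0.001, 0.999, 0.039, 0.001]
wrist_force: [-0.1, -0.1, 0.1]
opening: 0.999
grasp_force: 0.0
```

```bash
python3 snap.py w9
python3 - <<'E'
from h import *
import fit
o=get_obs();T=Ro.from_quat(np.roll(o['eef_rot'],-1)).as_matrix();print('yaw',np.degrees(np.arctan2(T[1,0],T[0,0])),tofr(o,(.486,-.2015,.004)))
im=cv2.imread('pics/w9.png')
hsv=cv2.cvtColor(im,cv2.COLOR_BGR2HSV);hsv[...,0]=(hsv[...,0].astype(int)+90)%180
m=cv2.morphologyEx(cv2.inRange(hsv,(82,150,70),(96,255,255)),cv2.MORPH_CLOSE,np.ones((9,9),np.uint8))
for c in cv2.findContours(m,0,1)[0]:
    if cv2.contourArea(c)>500:
        p=fit.world('w9',c,.071).astype(np.float32);r=cv2.minAreaRect(p);print('red',cv2.boundingRect(c),r,p.max(0),p.min(0))
for c in blobs(im,(20,120,90),(32,255,255),200):
    print('y',cv2.boundingRect(c),cv2.minAreaRect(fit.world('w9',c,.012).astype(np.float32)))
E
```

```text
16.75 [ 0.4537 -0.2035  0.1899] [9.000e-04 9.992e-01 3.890e-02 6.000e-04] [-0.101  0.038 -0.006  0.03   0.014 -0.041]
yaw 4.367125746545663 [0.12946637 0.00363508 0.74156935]
red (102, 72, 88, 139) ((486.695556640625, -90.40927124023438), (73.085205078125, 127.2331771850586), 80.4770736694336) [553.98895  -45.782627] [ 421.43097 -135.34605]
y (370, 195, 45, 47) ((411.260986328125, -372.7655029296875), (60.98912048339844, 61.98647689819336), 4.294375419616699)
y (249, 127, 20, 92) ((453.1081848144531, -203.23182678222656), (103.39580535888672, 21.034212112426758), 5.694920063018799)
y (10, 47, 40, 58) ((569.37109375, 115.16140747070312), (76.91165924072266, 78.83063507080078), 32.8233757019043)
```

View pics/w9.png

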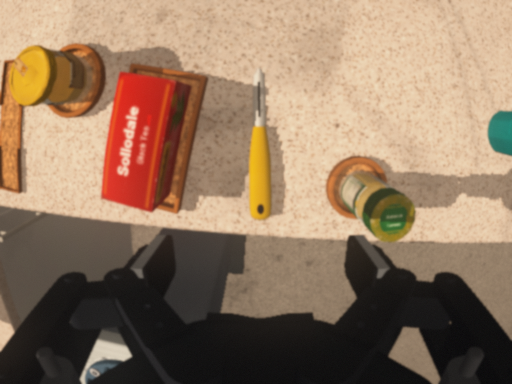

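The tea box is seated in its tray (150,145), the spice and honey jars are in place, and the peeler is at (259,150). Reaching for the middle of the peeler.

arm_command:
  dp:
    - [0.13, 0, 0.15]
    - [0.13, 0, 0.35]
    - [0.13, 0, 0.55]
    - [0.13, 0, 0.7]
    - [0.13, 0, 0.735]
  turn:
    - [0, 0, 0]
    - [0, 0, 0]
    - [0, 0, 0]
    - [0, 0, 0]
    - [0, 0, 0]
  jaw: [0.7, 0.7, 0.7, 0.7, 0.7]

```text
time_s: 17.42
eef_pos: [0.4847, -0.1949, 0.0025]
eef_rot: [-0.002, 0.999, 0.04, -0.002]
wrist_force: [-0.4, -0.4, -0.1]
opening: 0.704
grasp_force: 0.0
```

arm_command:
  dp:
    - [0, 0, 0.01]
    - [0, 0, 0.01]
    - [0, 0, 0.01]
    - [0, 0, 0.01]
    - [0, 0, 0.01]
  turn:
    - [0, 0, 0]
    - [0, 0, 0]
    - [0, 0, 0]
    - [0, 0, 0]
    - [0, 0, 0]
  jaw: [0.7, 0.4, 0.1, 0.1, 0.1]

```text
time_s: 18.05
eef_pos: [0.4879, -0.1985, 0.0047]
eef_rot: [0.001, 0.999, 0.04, 0.001]
wrist_force: [-0.3, 0.6, 5.7]
opening: 0.276
grasp_force: 59.7
```

Run:
```python
from h import *
o=get_obs();print(o['eef_pos'],o['opening'],o['grasp_force'],o['wrist_force'],'peeler c in tool mm',tofr(o,(.4865,-.2003,.0))*250, 'target', tofr(o,(.5005,.1598,.1)))
```

```text
[ 0.48793688 -0.19853672  0.00467799] 0.27552385433384624 59.65963304042816 [-0.27033035  0.6294782   5.70236373] peeler c in tool mm [-1.58656794  1.63208826  4.67722279] target [ 0.16648893 -1.42384824 -0.38383173]
```

arm_command:
  dp:
    - [0, 0, -0.2]
    - [0, 0, -0.45]
    - [0, 0, -0.68]
    - [0.02, -0.2, -0.7]
    - [0.06, -0.45, -0.7]
  turn:
    - [0, 0, 0]
    - [0, 0, 0]
    - [0, 0, 0.1]
    - [0, 0, 0.2]
    - [0, 0, 0.33]
  jaw: [0.1, 0.1, 0.1, 0.1, 0.1]

```text
time_s: 18.68
eef_pos: [0.4934, -0.0852, 0.1803]
eef_rot: [0.001, 0.999, -0.049, 0.002]
wrist_force: [1.1, 1.0, -0.5]
opening: 0.274
grasp_force: 59.3
```

Run:
```python
from h import *
o=get_obs();print(o['eef_pos'],o['opening'],o['grasp_force'],'target', tofr(o,(.502,.1598,.1)))
```

```text
[ 0.4933658  -0.08524439  0.18027139] 0.27409561059829785 59.30104315280914 target [-0.06240723 -0.97934042  0.31942837]
```

arm_command:
  dp:
    - [-0.02, -0.25, 0]
    - [-0.03, -0.5, 0]
    - [-0.05, -0.75, 0]
    - [-0.06, -0.97, 0]
    - [-0.06, -0.97, 0]
  turn:
    - [0, 0, 0]
    - [0, 0, 0]
    - [0, 0, 0]
    - [0, 0, 0]
    - [0, 0, 0]
  jaw: [0.1, 0.1, 0.1, 0.1, 0.1]

```text
time_s: 19.3
eef_pos: [0.4993, 0.1615, 0.1786]
eef_rot: [-0.001, 0.999, -0.043, 0.001]
wrist_force: [0.7, -0.6, -1.3]
opening: 0.276
grasp_force: 59.4
```

arm_command:
  dp:
    - [0, 0, 0.2]
    - [0, 0, 0.28]
    - [0, 0, 0.28]
    - [0, 0, 0.28]
  turn:
    - [0, 0, 0]
    - [0, 0, 0]
    - [0, 0, 0]
    - [0, 0, 0]
  jaw: [0.1, 0.1, 0.1, 0.1]

```text
time_s: 19.8
eef_pos: [0.5008, 0.1572, 0.1092]
eef_rot: [-0.0, 0.999, -0.046, 0.001]
wrist_force: [0.4, 0.6, -0.2]
opening: 0.274
grasp_force: 59.4
```

```bash
python3 snap.py w10
python3 - <<'E'
from h import *
import fit
o=get_obs();T=Ro.from_quat(np.roll(o['eef_rot'],-1)).as_matrix();print('yaw',np.degrees(np.arctan2(T[1,0],T[0,0])),tofr(o,(.502,.1598,.0087)))
E
```

```text
19.8 [0.5008 0.1572 0.1092] [-1.000e-04  9.989e-01 -4.640e-02  1.000e-03] [ 0.004 -0.01  -0.008  0.001 -0.002  0.002]
yaw -5.314218731766264 [ 0.00184162 -0.00985088  0.40291895]
```

View pics/w10.png

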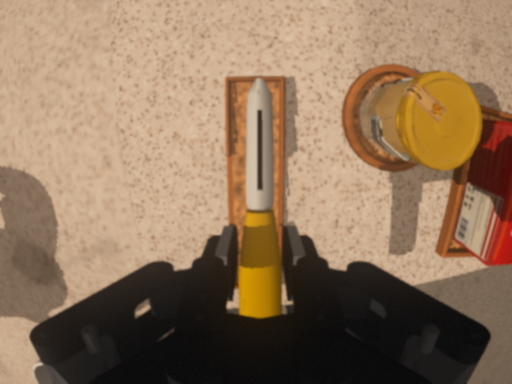

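The peeler is aligned over the long tray, with its tip at (260,80). Checking its lengthwise offset before lowering.

Run:
```python
from h import *
import pickle
o=pickle.load(open('pics/w10.pkl','rb'))
for z in(.112,.118): print(onz('wrist',(260,79),z,o), tofr(o,onz('wrist',(260,79),z,o))*250)
```

```text
[0.58199963 0.14867743 0.112     ] [81.65164092  0.99994567 -2.67899149]
[0.5812771  0.14874858 0.118     ] [80.93793301  0.99474901 -8.68046715]
```

arm_command:
  dp:
    - [0.01, -0.01, 0.1]
    - [0.01, -0.01, 0.22]
    - [0.01, -0.01, 0.33]
    - [0.01, -0.01, 0.39]
    - [0.01, -0.01, 0.395]
  turn:
    - [0, 0, 0]
    - [0, 0, 0]
    - [0, 0, 0]
    - [0, 0, 0]
    - [0, 0, 0]
  jaw: [0.1, 0.1, 0.1, 0.1, 0.1]

```text
time_s: 20.48
eef_pos: [0.503, 0.16, 0.0093]
eef_rot: [-0.0, 0.999, -0.046, 0.0]
wrist_force: [0.3, 0.1, -0.7]
opening: 0.274
grasp_force: 59.4
```

arm_command:
  dp:
    - [0, 0, 0]
    - [0, 0, 0]
    - [0, 0, 0]
    - [0, 0, -0.05]
    - [0, 0, -0.15]
  turn:
    - [0, 0, 0]
    - [0, 0, 0]
    - [0, 0, 0]
    - [0, 0, 0]
    - [0, 0, 0]
  jaw: [0.1, 0.35, 0.5, 0.5, 0.5]

```text
time_s: 21.1
eef_pos: [0.5017, 0.16, 0.0469]
eef_rot: [0.0, 0.999, -0.046, -0.001]
wrist_force: [0.5, 0.2, -0.5]
opening: 0.499
grasp_force: 0.0
```

arm_command:
  dp:
    - [0, 0, -0.2]
    - [0, 0, -0.45]
    - [-0.1, 0.1, -0.65]
    - [-0.2, 0.35, -0.8]
    - [-0.2, 0.6, -0.8]
  turn:
    - [0, 0, 0]
    - [0, 0, 0]
    - [0, 0, 0]
    - [0, 0, 0]
    - [0, 0, 0]
  jaw: [0.5, 0.5, 0.7, 1, 1]

```text
time_s: 21.72
eef_pos: [0.4411, 0.0268, 0.2492]
eef_rot: [0.0, 0.999, -0.044, 0.003]
wrist_force: [0.9, -0.5, 0.0]
opening: 0.998
grasp_force: 0.0
```

arm_command:
  dp:
    - [0, 0, 0]
    - [0, 0, 0]
    - [0, 0, 0]
  turn:
    - [0, 0, 0]
    - [0, 0, 0]
    - [0, 0, 0]
  jaw: [1, 1, 1]

```text
time_s: 22.1
eef_pos: [0.4407, 0.0285, 0.2452]
eef_rot: [-0.0, 0.999, -0.045, -0.0]
wrist_force: [-0.3, -0.1, -0.1]
opening: 0.996
grasp_force: 0.0
```

```bash
python3 snap.py w11
python3 - <<'E'
from h import *
import fit
im=cv2.imread('pics/w11.png');a=im[:280];b=camera('scene')
cv2.imwrite('pics/f.png',np.vstack([a,b[90:300]]))
hsv=cv2.cvtColor(im,cv2.COLOR_BGR2HSV);hsv[...,0]=(hsv[...,0].astype(int)+90)%180
m=cv2.morphologyEx(cv2.inRange(hsv,(82,150,70),(96,255,255)),cv2.MORPH_CLOSE,np.ones((9,9),np.uint8))
for c in cv2.findContours(m,0,1)[0]:
    if cv2.contourArea(c)>500: print('red',cv2.minAreaRect(fit.world('w11',c,.071).astype(np.float32)))
for c in blobs(im,(20,120,90),(32,255,255),200):
    for z in(.013,.092): print('y',z,cv2.boundingRect(c),cv2.minAreaRect(fit.world('w11',c,z).astype(np.float32)))
for c in blobs(im,(40,90,30),(85,255,200),100): print('g',cv2.minAreaRect(fit.world('w11',c,.111).astype(np.float32)))
E
```

```text
22.1 [0.4407 0.0285 0.2452] [-2.00e-04  9.99e-01 -4.51e-02 -3.00e-04] [ 0.011  0.009 -0.    -0.003 -0.001 -0.002]
red ((488.4585266113281, -75.39053344726562), (70.80342102050781, 127.84454345703125), 80.43769836425781)
y 0.013 (148, 116, 16, 77) ((468.55242919921875, 166.3199005126953), (20.04204559326172, 103.01790618896484), 86.09992980957031)
y 0.092 (148, 116, 16, 77) ((476.2721252441406, 135.93716430664062), (15.830514907836914, 81.37027740478516), 86.09982299804688)
y 0.013 (210, 36, 61, 58) ((570.5999755859375, 40.26753616333008), (73.49562072753906, 75.2535171508789), 51.9679069519043)
y 0.092 (210, 36, 61, 58) ((556.8758544921875, 36.37281799316406), (58.051639556884766, 59.44013214111328), 51.9678955078125)
```

View pics/f.png

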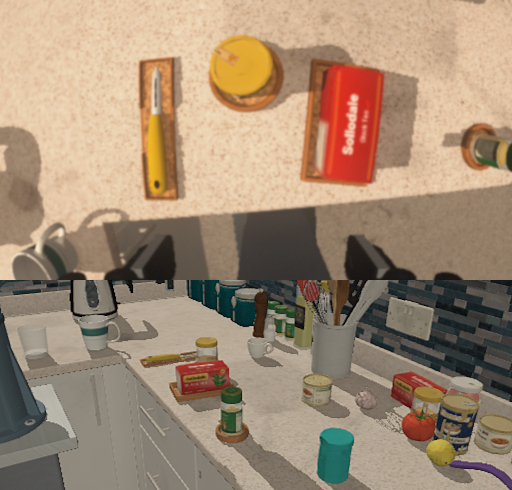

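All four things sit in their holders. The peeler is at (157,130) in its tray, the honey jar at (242,70) is within 2 mm of centre, and the tea box at (345,120) is level and down. The spice jar stands in its holder at scene crop (232,415). The cup and tin are untouched.

```bash
python3 -c "
from bench import *
print(hand_in())"
```

```text
the job is handed in; nothing more can be done
None
```

The job is handed in: the tea box, honey jar, spice jar and peeler each sit in their own holder by my last pictures, and the cup and tin were left alone; it took about 22 s of the 96 s, and `hand_in()` gave no verdict.

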